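Wring the gauge block onto the reference block

ROBOT

A 6-joint arm with a two-finger parallel gripper is mounted at the origin on the work surface. World frame = base frame: x ahead of the robot, y to its left, z up, the work surface at z = 0. Lengths are in mm, angles in rad, forces in N, time in s.
With the tool pointing down it reaches from about 150 to 775 mm from the base axis. Payload 6.1 kg.
Tool frame: the origin (TCP) lies midway between the tips of the shut fingers; the grasp point (between the pads) lies 19 mm behind it; z points along the fingers, y is the line along which they close (so a half turn about z gives the same grasp; the last joint's range is limited). The gripper opens to 85 mm and grips with 20 to 120 N. Pads are 22 mm wide; open, the fingers measure 114 mm over their backs; the gripper's body (76 mm by 85 mm) begins 54 mm behind the grasp point. The pads swing forward as they close: fully open they stand 13 mm farther back than shut.
Start: joints at [1.34, 0.126, -0.04, 1.405, 0, 1.571], TCP at [120.092, 511.064, 231.295] pointing down, gripper open.
Joint ranges: [-2.72, 2.72], [-0.95, 1.95], [-1.27, 1.35], [-1.78, 2.02], [-1.46, 1.47], [-3.14, 3.14]. Speed limits (rad/s): [2.39, 2.39, 3.01, 3.14, 3.14, 3.14].

INTERFACE

Orientations are given as a unit quaternion [w, x, y, z].
In Python, from rig import bot gives the robot as it stands. Calls block until the motion is done:
- bot.reach(position, orientation): joint-space move of the TCP to a pose.
- bot.move_l(position, v=150, frame=None, force_limit=None): straight line of the TCP; frame=None keeps the orientation; v is the mean speed in mm/s. With force_limit (N) it stops when the force on the tool has changed by that much, and returns True; else False.
- bot.move_joints(angles): joint-space move.
- bot.let_go() and bot.grasp(): open the fingers fully, or close them until they stop; the grip force is fixed at half the most.
- bot.wait(seconds).
- bot.solve_ik(position, orientation): joint angles nearest the present ones, or None.
- bot.read_state(): the state.
- bot.camera(name): name is "scene" or "side" or "wrist"; returns a dict with "img" (384x512x3 uint8, red, green, blue), "range_z" (384x512 float32, mm along the optical axis (not along the pixel's ray), 0 where there is no reading), "vertical_fov" (degrees; the focal length in pixels is half the picture's height over the tangent of half this angle, whatever the lens; pixels are square), "cx", "cy" (the principal point, pixels), "dist" ([k1, k2, p1, p2, k3] as OpenCV has them; the pictures are not rectified), "T" (4x4, takes a point from camera to world coordinates). Camera axes: x right, y down, z forward; pixel columns grow to the right and rows downward; lengths in mm; the calibration is good to about 2 mm. A picture is of the moment at which its call begins.
A pose or a line that the arm cannot do raises bot.PlanningError and nothing moves.
- bot.job_done(): hands the job in; it is judged then, once.
Trained networks look in a picture, given as the dict that the camera call returned (one of the last four; its "shot" number tells which), for a name from the list of things; names that differ only in an ending like _2 or _b are one class to them, and where a whole thing is asked for, a point or a joint stands for the part that bears it (a point fixed in the world has none). Each returns a list of dicts, best first, with "confidence" (0 to 1); they miss things now and then, are a little off and sometimes report something else, mostly with a low value. They report only what shows in the picture. A call takes as long as a camera call. They do not tell look-alikes from the thing itself.
- bot.spot_in(name, picture): "centre" ([x, y, z] in mm, in world coordinates, good to about 4 mm: the middle of the surface that is visible of it).
The state is a dict: "time_s": time; "joints": joint angles; "joint_vel": joint speeds; "joint_torque": joint torques, N m; "tool_pos": TCP position; "tcp_rot": TCP orientation; "ft_force": force on the tool from outside, world axes, zero at the start; "ft_torque": the same for the moment, N m; "grip_width": finger opening in mm; "gripper_force": force on a finger pad.
Only numpy, scipy, OpenCV 4.12 (cv2) and the standard library are available. Lean on these libraries where they do the work, as an engineer would, in place of code of your own. Each camera call takes 0.05 s, during which the arm holds its last target. There are 200 camera calls.

TASK

Make up the height standard for focusing the microscope: take from the rack the one steel block that is as long and as wide as the reference block clamped in the holder, and set it gently on the polished top with about a third of its length overhanging one end. Then, without lifting it, slide it slowly along, face on face, until it covers the reference block exactly, flush on all four sides, and let go. Press only lightly, and leave the other two blocks, the jar and the brush where they are.

Things in the scene. Friction and masses are not known exactly. Their poses are not given: they have to be found in the camera images.
- holder: Fixed aluminium plate, 130 (x) x 90 (y) x 10 mm, left or right of the middle, with the reference block clamped on its centre: steel, 70 mm along x, 30 mm along y, polished top 40 mm above the plate's underside. Two low clamps beside the long sides (|x| under 20, |y| 15 to 28 mm) rise to 22 mm. Origin: centre of the underside, on the bench board (6 mm above the work surface). Yaw up to 0.5 rad.
- ref_top (a point): Centre of the reference block's polished top face, 40 mm above the holder's origin; x along its 70 mm length, y along its 30 mm width, z up. Nothing stands above or around this face.
- block: The loose gauge block to wring on: plain steel, 70 mm long (x) x 30 mm wide (y) x 22 mm thick (z), 0.25 to 0.45 kg; the only one of the three in the rack that is both long and wide. Origin: centre of its underside. It lies flat across the rack's bearers, length within 0.1 rad of the rack's x, underside 14 mm above the rack's. Ends and large faces are alike.
- block_mid (a point): Centre of the gauge block, 11 mm above the centre of its underside.
- rack: Fixed wooden rack, 130 (x) x 260 (y) mm, left or right of the middle. Three steel blocks lie across its two bearers (tops 14 mm above its underside, at x = +-13 mm; slab 6 mm thick), about 80 mm apart along y, in any order, nothing between them. Low upstands, 18 mm high, at x = +-58 mm. Origin: centre of its underside, on the board. Yaw up to 0.4 rad.
- short_block: Bystander block in the rack, steel, 45 (x) x 30 (y) x 22 mm (z). Origin: centre of its underside.
- slim_block: Bystander block in the rack, steel, 70 (x) x 16 (y) x 22 mm (z). Origin: centre of its underside.
- jar: Bystander: closed amber glass jar with a white cap, 56 mm across, 65 mm high, upright on the far side of the board. Origin: centre of its underside.
- brush: Bystander: small brush, 150 mm long, lying crosswise on the far side of the board. Origin: under its middle.
There are look-alikes about, which are no part of the job. What is shaped like the block but turquoise is not meant.

How it is judged:
By the outcome, as a careful person would: the job done as asked, in the order asked, and still so for the second after the job is handed in, with the robot touching nothing.
It also fails if it takes over 45 s, if anything falls off the work surface, if the arm or the gripper's body presses on something with over 40 N, if the wrist force passes 120 N, or if a joint passes its speed limit or range.

## Working session

There is one attempt and no reset: what is moved stays moved. The work goes in short steps, each a Python script; the robot and the scene stay as the last script left them, time stands still between calls to the robot, and variables do not carry over. Pictures are saved under pics/ and viewed, at most 10 in all, crops included, and the job is handed in when it is done.

```bash
ls; mkdir -p pics; python3 - <<'E'
from rig import bot
import cv2,numpy as np
ims=[]
for n in("scene","side"):
    p=bot.camera(n); ims.append(p["img"])
    print(n,p["vertical_fov"],p["cx"],p["cy"],p["dist"],np.round(p["T"],3).tolist())
    for t in("holder","block","rack","short_block","slim_block","jar","brush"):
        print(t,[(np.round(d["centre"]).tolist(),round(d["confidence"],2)) for d in bot.spot_in(t,p)])
cv2.imwrite("pics/a.png",cv2.resize(ims[0],(800,600))[:,:,::-1])
cv2.imwrite("pics/b.png",cv2.resize(ims[1],(800,600))[:,:,::-1])
print(bot.read_state())
E
```

```text
pics
scene 48.71463044049039 252.58651949129555 189.02873850584177 [-0.13238825  0.          0.          0.          0.        ] [[0.784, 0.484, -0.388, 1039.359], [0.62, -0.598, 0.507, -879.14], [0.014, -0.638, -0.77, 1169.317], [0.0, 0.0, 0.0, 1.0]]
holder [([551.0, 195.0, 16.0], 0.79)]
block [([500.0, -670.0, 22.0], 0.79), ([360.0, -611.0, 22.0], 0.78), ([541.0, -234.0, 40.0], 0.68), ([202.0, -311.0, 21.0], 0.44)]
rack []
short_block [([537.0, -323.0, 43.0], 0.46)]
slim_block [([768.0, 94.0, 63.0], 0.7), ([544.0, -156.0, 42.0], 0.48)]
jar [([766.0, 92.0, 65.0], 0.68)]
brush [([723.0, -104.0, 24.0], 0.83)]
side 49.59592251898086 255.43435287360646 192.32381223286148 [-0.12878993  0.          0.          0.          0.        ] [[0.991, -0.102, 0.083, 362.142], [-0.131, -0.762, 0.635, -965.458], [-0.002, -0.64, -0.768, 1014.108], [0.0, 0.0, 0.0, 1.0]]
holder [([536.0, 200.0, 20.0], 0.88)]
block [([352.0, -617.0, 19.0], 0.93), ([542.0, -235.0, 42.0], 0.87), ([493.0, -672.0, 19.0], 0.85), ([201.0, -306.0, 23.0], 0.83)]
rack [([534.0, -258.0, 13.0], 0.68)]
short_block [([533.0, -324.0,
[... 166 characters left out ...]
s': 0.8, 'joints': array([ 1.34002251e+00,  1.25746516e-01, -3.96317574e-02,  1.40539336e+00,
       -2.66999437e-05,  1.57080000e+00]), 'joint_vel': array([ 0.00182924, -0.00043194, -0.00092267,  0.00150231, -0.00047262,
       -0.0007223 ]), 'joint_torque': array([ 2.56104686e-04, -4.35645998e+01,  3.53067040e+01,  8.42997524e-04,
       -6.25845837e-05, -6.71367495e-07]), 'tool_pos': array([120.08415857, 511.04945518, 231.30804874]), 'tcp_rot': array([1.46824739e-05, 1.15132860e-01, 9.93350102e-01, 1.07259607e-05]), 'ft_force': array([-0.01865221,  0.48279674, -0.57616625]), 'ft_torque': array([ 0.00970823, -0.03537898,  0.00488729]), 'gripper_force': 0.0, 'grip_width': 85.30486400047926}
```

View pics/b.png

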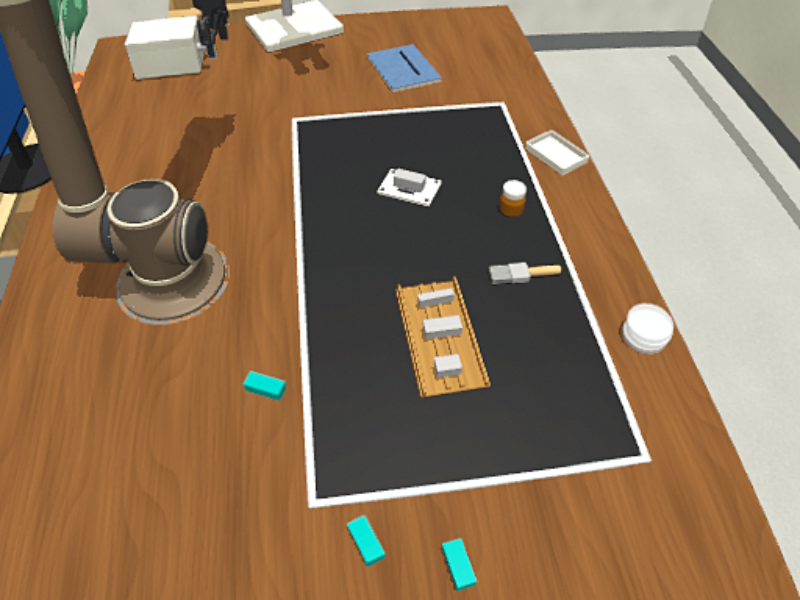

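The side view shows holder and reference block at about (410,183) and the rack at (440,335). The wide, long block is the middle one at (442,327). Turquoise decoys lie off the board. Next I'll look at the holder and rack with the wrist camera.

```bash
cat >h.py <<'E'
from rig import bot
import cv2,numpy as np
from scipy.spatial.transform import Rotation as Ro
def quat(psi):   # tool down, closing line (tool y) at world angle psi
    f=(psi+np.pi/2)/2
    return np.array([0,np.cos(f),np.sin(f),0])
def R(q): return Ro.from_quat(np.r_[q[1:],q[0]]).as_matrix()
def look(xy,psi,camz,C):  # put wrist camera above xy; C = camera offset in tool frame
    q=quat(psi); o=R(q)@C
    bot.reach([xy[0]-o[0],xy[1]-o[1],camz-o[2]],q)
def cloud(p):
    h,w=p["range_z"].shape; f=h/2/np.tan(np.radians(p["vertical_fov"]/2))
    K=np.array([[f,0,p["cx"]],[0,f,p["cy"]],[0,0,1]])
    u,v=np.meshgrid(np.arange(w),np.arange(h))
    n=cv2.undistortPoints(np.stack([u,v],-1).reshape(-1,1,2).astype(np.float64),K,np.array(p["dist"])).reshape(h,w,2)
    z=p["range_z"]; c=np.dstack([n*z[...,None],z])
    W=c@p["T"][:3,:3].T+p["T"][:3,3]; W[z==0]=np.nan
    return W
def rects(p,zlo,zhi,near=None,rad=80):
    W=cloud(p); m=(W[...,2]>zlo)&(W[...,2]<zhi)
    if near is not None: m&=np.hypot(W[...,0]-near[0],W[...,1]-near[1])<rad
    n,l,s,_=cv2.connectedComponentsWithStats(m.astype(np.uint8),connectivity=4); out=[]
    for i in range(1,n):
        if s[i,4]<300: continue
        P=W[l==i]; (c,wh,a)=cv2.minAreaRect(P[:,:2].astype(np.float32))
        a=np.radians(a)
        if wh[0]<wh[1]: wh=wh[::-1]; a+=np.pi/2
        a=(a+np.pi/2)%np.pi-np.pi/2
        out.append((np.round(c,2).tolist(),np.round(wh,2).tolist(),round(a,4),round(float(np.median(P[:,2])),2),int(s[i,4])))
    return out
E
python3 - <<'E'
from h import *
p=bot.camera("wrist"); s=bot.read_state()
q=s["tcp_rot"]; M=R(q); C=M.T@(p["T"][:3,3]-s["tool_pos"]); print("C",C, (M.T@p["T"][:3,:3]).round(3).tolist(),p["vertical_fov"],p["dist"])
np.save("C.npy",C)
look((545,197),np.pi/2,300,C)
p=bot.camera("wrist"); cv2.imwrite("pics/c.png",p["img"][:,:,::-1]); print(rects(p,40,52,(545,197)))
for t in("holder","ref_top"):print([(d["centre"],d["confidence"]) for d in bot.spot_in(t,p)])
look((541,-235),np.pi/2,300,C)
p=bot.camera("wrist"); cv2.imwrite("pics/d.png",p["img"][:,:,::-1]); print(rects(p,36,49,(541,-235),130))
s=bot.read_state();print(s["time_s"],s["tool_pos"],s["joints"])
E
```

```text
C [ 8.37977573e+01  5.71892356e-02 -1.42196758e+02] [[0.0, -0.946, -0.325], [1.0, 0.0, -0.001], [0.001, -0.325, 0.946]] 64.68170929682482 [-0.0637401  0.         0.         0.         0.       ]
[([539.88, 209.78], [70.42, 30.41], np.float64(-0.494), 45.58, 3444)]
[([531.6, 209.5, 19.0], 0.62)]
[([536.4, 207.9, 16.7], 0.93)]
[([540.74, -226.54], [70.41, 30.07], np.float64(0.0327), 41.57, 3328), ([540.25, -152.92], [70.28, 17.1], np.float64(0.1213), 41.44, 1858), ([535.12, -315.57], [45.51, 30.89], np.float64(0.061), 41.6, 2207)]
4.8 [ 625.23088684 -233.75058119  157.83653274] [-3.57881884e-01  4.06805866e-01  1.66489090e-01  1.33049032e+00
  2.45240984e-04 -3.59655262e-01]
```

```bash
cd pics; python3 -c "
import cv2,numpy as np
cv2.imwrite('cd.png',cv2.resize(np.hstack([cv2.imread('c.png'),cv2.imread('d.png')]),(800,300)))"
```

```text
(no output)
```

View pics/cd.png

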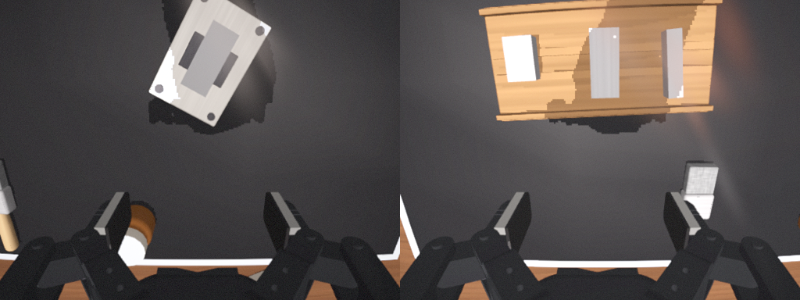

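Left: the reference top is at (210,58) px. Right: the loose 70×30 block is the middle one at (604,62) px. The measured sizes match and the heights read 0.4 mm low. I'll grasp the block and release it in the rack to measure the hand-eye bias, then re-grasp it.

```bash
python3 - <<'E'
from h import *
C=np.load("C.npy")
c=np.array([540.74,-226.54]); a=0.0327; psi=a+np.pi/2; q=quat(psi)
def st(t): s=bot.read_state(); print(t,round(s["time_s"],2),s["tool_pos"].round(2),s["grip_width"].round(2),s["gripper_force"].round(1),s["ft_force"].round(2))
bot.reach([*c,80],q); print(bot.move_l([*c,22.5],v=100,force_limit=10)); st("down")
bot.grasp(); st("grip"); bot.let_go()
bot.move_l([*c,80],v=150); look(c,psi,300,C); bot.wait(.3)
p=bot.camera("wrist"); print(rects(p,36,49,c,130))
p=bot.camera("wrist"); print(rects(p,36,49,c,50)); st("end")
E
```

```text
FalseTraceback (most recent call last):
  File "<stdin>", line 5, in <module>
  File "<stdin>", line 4, in st
AttributeError: 'float' object has no attribute 'round'
```

```bash
cat >>h.py <<'E'
def st(t): s=bot.read_state(); print(t,round(s["time_s"],2),s["tool_pos"].round(2),round(float(s["grip_width"]),2),round(float(s["gripper_force"]),1),np.round(s["ft_force"],2),flush=True)
E
python3 - <<'E'
from h import *
C=np.load("C.npy")
c=np.array([540.74,-226.54]); a=0.0327; psi=a+np.pi/2; q=quat(psi)
st("down")
bot.grasp(); st("grip"); bot.let_go()
bot.move_l([*c,80],v=150); look(c,psi,300,C); bot.wait(.3)
p=bot.camera("wrist"); print(rects(p,36,49,c,130))
p=bot.camera("wrist"); print(rects(p,36,49,c,50)); st("end")
E
```

```text
down 6.06 [ 541.39 -226.72   23.02] 85.31 0.0 [0.48 0.53 1.06]
grip 6.62 [ 541.12 -226.65   23.12] 28.75 60.7 [-0.08  1.19  4.89]
[([540.57, -226.61], [69.83, 30.28], np.float64(0.0336), 41.59, 3347), ([540.35, -152.9], [70.38, 17.04], np.float64(0.1185), 41.44, 1852), ([535.04, -315.58], [45.61, 31.13], np.float64(0.0557), 41.58, 2231)]
[([540.98, -226.61], [69.84, 30.26], np.float64(0.0342), 41.59, 3337)]
end 8.68 [ 623.83 -223.93  157.47] 85.29 0.0 [ 0.58 -0.28  0.44]
```

```bash
python3 - <<'E'
from h import *
C=np.load("C.npy")
c=np.array([540.78,-226.6]); a=0.0335; psi=a+np.pi/2; q=quat(psi)
bot.reach([*c,80],q); bot.move_l([*c,22.5],v=100,force_limit=10); bot.wait(.3); st("down")
bot.grasp(); bot.wait(.2); st("grip"); print(R(bot.read_state()["tcp_rot"]).round(4).tolist())
bot.move_l([*c,120],v=120); st("lift")
look((539.88,209.78),np.pi/2-.494,300,C); bot.wait(.4); st("look")
for i in range(3):
    p=bot.camera("wrist"); print(rects(p,40,52,(540,210),50))
cv2.imwrite("pics/e.png",p["img"][:,:,::-1])
E
```

```text
down 10.23 [ 541.1  -226.78   23.08] 85.25 0.0 [-0.23 -0.56  0.57]
grip 10.99 [ 540.97 -226.76   22.77] 28.94 60.4 [ 0.55 -1.32  3.65]
[[-0.9994, -0.0334, 0.0005], [-0.0334, 0.9994, -0.0003], [-0.0005, -0.0003, -1.0]]
lift 11.96 [ 540.2  -226.35  118.91] 28.57 59.7 [ 0.47  0.71 -4.41]
look 13.86 [613.73 169.51 157.84] 28.8 59.6 [ 0.37  0.38 -3.76]
[([540.01, 209.86], [70.2, 30.32], np.float64(-0.4933), 45.61, 3471)]
[([539.94, 209.89], [70.3, 30.29], np.float64(-0.4974), 45.58, 3460)]
[([540.18, 209.73], [69.54, 30.37], np.float64(-0.4932), 45.6, 3420)]
```

View pics/e.png

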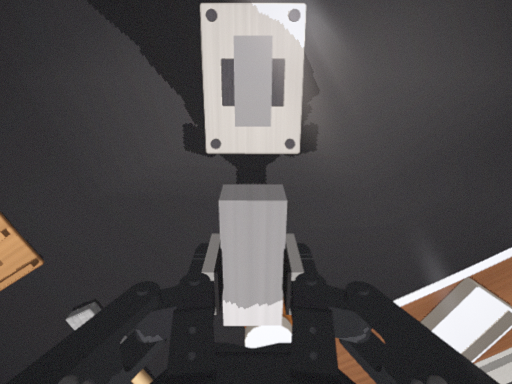

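The block is held straight, with its near end at (253,186), and the reference top is clear at (253,80). Now I'll set it down with about 23 mm of overhang and slide it.

```bash
cat >slide.py <<'E'
from h import *
def slide(end,q,z,n,v=12,aim=0.0,k=0.04):
    """slide to end (x,y) in n steps, trimming commanded z so that fz (incl. held weight) stays near aim"""
    s=np.array(bot.read_state()["tool_pos"][:2])
    for i in range(1,n+1):
        xy=s+(np.array(end)-s)*i/n
        bot.move_l([*xy,z],v=v,frame=None)
        f=np.mean([(bot.wait(.02),bot.read_state()["ft_force"][2])[1] for _ in range(4)])
        z+=np.clip(k*(f-aim),-.15,.3)
        print(i,round(float(f),2),round(float(z),2),end=" | ")
    st("slid"); return z
E
python3 - <<'E'
from slide import *
t=np.array([540.03,209.83]); a=-.4945; u=np.array([np.cos(a),np.sin(a)]); q=quat(a+np.pi/2)
e=t+.2*u; s=e-23.3*u
bot.reach([*s,80],q); bot.move_l([*s,54],v=60); bot.wait(.3); st("above")
print(bot.move_l([*s,46],v=8,force_limit=3.5)); st("contact"); bot.wait(.3); st("settled")
E
```

```text
above 15.48 [519.89 220.89  54.37] 28.64 59.6 [ 0.39 -0.74 -3.  ]
True
contact 16.16 [519.65 220.76  48.74] 28.87 60.7 [-0.06 -0.41  6.41]
settled 16.46 [519.67 220.77  48.75] 28.61 60.7 [-0.6  -0.04  6.2 ]
```

```bash
python3 - <<'E'
from slide import *
t=np.array([540.03,209.83]); a=-.4945; u=np.array([np.cos(a),np.sin(a)]); q=quat(a+np.pi/2)
e=t+.2*u
z=slide(e-19*u,q,48.4,4,v=10); print(z); st("")
E
```

```text
1 6.18 48.65 | 2 5.37 48.86 | 3 3.21 48.99 | 4 1.12 49.04 | slid 17.88 [523.62 218.59  48.8 ] 28.67 60.2 [-1.95  0.56 -0.04]
49.035386883483866
 17.88 [523.62 218.59  48.8 ] 28.67 60.2 [-1.95  0.56 -0.04]
```

```bash
python3 - <<'E'
from slide import *
t=np.array([540.03,209.83]); a=-.4945; u=np.array([np.cos(a),np.sin(a)]); q=quat(a+np.pi/2)
e=t+.2*u
z=slide(e,q,49.03,8,v=10,k=.02,aim=.5); print(z)
bot.wait(.2); st("end")
p=bot.read_state()["tool_pos"][:2]-e; print("err along/across",p@u,p@[-u[1],u[0]], R(bot.read_state()["tcp_rot"])[:2,0])
E
```

```text
1 -1.96 48.98 | 2 -2.87 48.91 | 3 -3.09 48.84 | 4 -3.07 48.77 | 5 -2.81 48.7 | 6 -1.16 48.67 | 7 0.82 48.68 | 8 1.36 48.69 | slid 21.51 [540.36 209.78  48.82] 28.26 60.2 [-2.23  0.75  2.47]
48.69482347770475
end 21.71 [540.33 209.74  48.79] 28.55 60.2 [-1.38  1.14  1.69]
err along/across 0.10758026426862585 0.05853307308294943 [-0.8802002   0.47459946]
```

```bash
python3 - <<'E'
from h import *
C=np.load("C.npy")
bot.let_go(); bot.wait(.2); st("open"); s=bot.read_state()["tool_pos"]
bot.move_l([s[0],s[1],125],v=80)
look((539.88,209.78),np.pi/2-.494,322,C); bot.wait(.4); st("look")
for i in range(3):
    p=bot.camera("wrist"); print(rects(p,62,74,(540,210),50))
cv2.imwrite("pics/f.png",cv2.resize(p["img"][0:200,130:390],(780,600),interpolation=cv2.INTER_CUBIC)[:,:,::-1])
E
```

```text
open 22.5 [540.23 209.73  48.66] 85.01 0.0 [ 0.3  -0.56  0.64]
look 24.48 [613.02 170.37 179.56] 85.38 0.0 [-0.16 -0.46  0.33]
[([540.58, 209.7], [70.35, 30.26], np.float64(-0.498), 67.6, 3428)]
[([540.66, 209.65], [70.39, 30.29], np.float64(-0.4979), 67.58, 3446)]
[([540.45, 209.77], [69.69, 30.14], np.float64(-0.4985), 67.61, 3408)]
```

View pics/f.png

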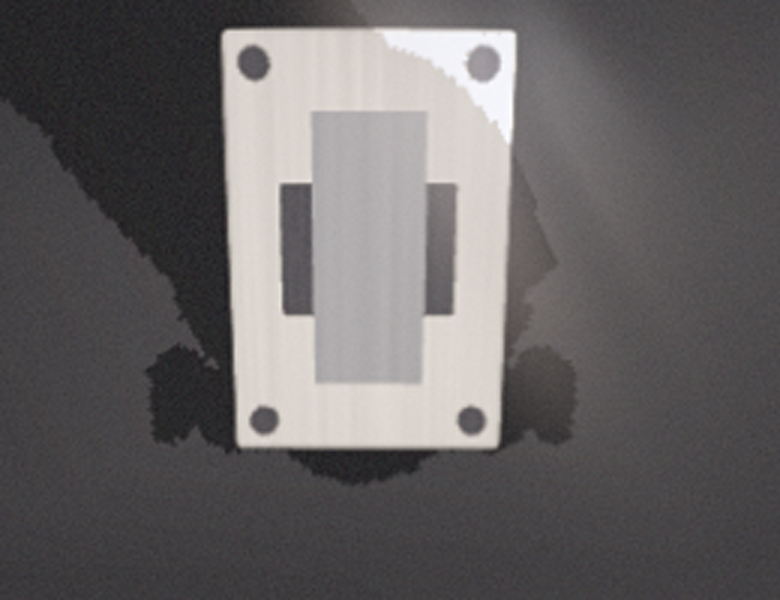

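The block sits about 0.5 mm too far along the length and 0.1 mm across. In the picture it covers the reference, spanning rows 112–383. I'll re-grip it lightly and slide it back 0.5 mm without lifting.

```bash
python3 - <<'E'
from h import *
C=np.load("C.npy")
t=np.array([540.03,209.83]); a=-.4945; u=np.array([np.cos(a),np.sin(a)]); n=np.array([-u[1],u[0]]); q=quat(a+np.pi/2)
g=t+.5*u-.05*n
bot.reach([*g,100],q); bot.move_l([*g,48.6],v=60,force_limit=8); bot.wait(.3); st("down")
bot.grasp(); bot.wait(.2); st("grip")
p0=bot.read_state()["tool_pos"]; goal=p0[:2]-.5*u; goal=goal-n*((goal-t)@n+.03); cmd=goal.copy()
for i in range(3):
    bot.move_l([*cmd,48.7],v=5); bot.wait(.15); p=bot.read_state()["tool_pos"][:2]; cmd+=.7*(goal-p); print((p-p0[:2])@u,(p-t)@n)
st("slid")
bot.let_go(); bot.wait(.2); s=bot.read_state()["tool_pos"]
bot.move_l([s[0],s[1],125],v=80)
look((539.88,209.78),np.pi/2-.494,322,C); bot.wait(.4); st("look")
for i in range(4):
    p=bot.camera("wrist"); print(rects(p,62,74,(540,210),50))
E
```

```text
down 26.48 [540.61 209.62  48.89] 85.26 0.0 [-0.04  0.03 -0.33]
grip 27.23 [540.64 209.67  48.83] 28.62 60.9 [0.3  0.29 2.99]
-0.08926506934787533 0.11565500818442997
-0.5829339541692417 -0.020743142994490725
-0.5522052192935881 -0.03813605152320097
slid 28.43 [540.07 209.77  48.85] 28.41 60.8 [ 3.74 -1.73  3.17]
look 31.21 [613.04 170.38 179.63] 85.39 0.0 [-0.49 -0.4  -1.39]
[([539.86, 210.0], [70.11, 30.4], np.float64(-0.4926), 67.58, 3423)]
[([539.96, 209.92], [70.29, 30.34], np.float64(-0.493), 67.59, 3454)]
[([540.01, 209.83], [70.3, 30.37], np.float64(-0.4955), 67.57, 3458)]
[([539.78, 210.02], [69.52, 30.35], np.float64(-0.4936), 67.6, 3421)]
```

```bash
python3 -c "
from rig import bot
print(bot.job_done())"
```

```text
the job is handed in; nothing more can be done
None
```

The 70×30 block now covers the reference block, flush to about 0.2 mm by the wrist camera after one 0.5 mm sliding correction; it was released, nothing else was deliberately moved (not re-imaged at the end), and the job was handed in at about 31 s.

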